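Steady the rocking sharpening machine with a wedge

TASK

The disc sharpening machine on the carving bench rocks because one of its feet is too short to reach the bench. Push the wooden wedge along the bench, thin end first, under that foot until it is snug and the rocking stops, then press down firmly on top of the housing at that corner to prove that it stands steady. Only push and press with the fingers: do not pick up or lift the wedge or the machine, do not shove the machine out of its place, and leave everything else on the bench alone; finish with the hand clear.

Things in the scene. Friction and masses are not known exactly. Their poses are not given: they have to be found in the camera images.
- machine: Disc sharpening machine, 5 kg, loose: grey housing 196 x 236 mm (x by y), flat top 108 mm above the bench; a 150 mm disc on top (centre x +12, y -16 mm), tool rest at x +78, y -98 mm, up to 160 mm high. Feet under ears at its corners, x +-105, y +-125 mm; the one at x -105, y +125 is short, so 2 to 3 N down at that corner rocks it. Origin on the bench under the middle; z up; knob panel faces -x.
- foot_tip (a point): Lowest point of the short foot: a rubber dome of 13 mm radius, hanging 4 to 7 mm above the bench (different each time), fixed under a round ear of 38 mm diameter that sticks out at the corner of the base (underside 22 mm, bolt up to 39 mm above the bench).
- press_point (a point): Point on the flat top of the housing, 108 mm above the bench, near the short-foot corner (machine x -68, y +86 mm): where to press. Within 50 mm of it is good, off the disc. A firm press is 5 to 15 N.
- wedge: Loose plain hardwood wedge, 25 g, 80 mm long (x), 36 mm wide (y). Origin in the middle of its underside, on the bench. x points to the thin end: 2 mm thick at x = +40; the thick end, a flat upright face 12 mm high, is at x = -40. Starts with the thin end roughly towards the short foot, 25 to 60 mm from it, not quite in line. Friction holds it: it does not slip back.
- wedge_face (a point): Middle of the wedge's sloping upper face, 7 mm above the bench, over the wedge's origin. Its z axis is square to the slope, its x axis runs down the slope to the thin end (7.1 degrees), its y axis is across the wedge.
- slip_stone: Bystander: grey sharpening slip stone 95 x 30 x 16 mm lying loose beside the wedge. Origin in the middle of its underside.
- palm_gouge: Bystander: short palm gouge, 132 mm long (x), 25 mm high, loose on the bench on the other side of the wedge. Origin on the bench near its middle, blade to +x.
- wax_tin: Bystander: flat round metal tin, 76 mm diameter, 26 mm high, loose. Origin in the middle of its underside.
- mallet: Bystander: round carver's mallet standing on its head, 92 mm diameter, 230 mm high. Origin in the middle of its underside.
- offcut_a: Bystander: loose block of pale wood 62 x 50 x 42 mm. Origin in the middle of its underside.
- offcut_b: Bystander: loose block of dark wood 85 x 45 x 34 mm. Origin in the middle of its underside.
- bench_brush: Bystander: bench brush with a wooden back, about 200 mm long (x), 48 mm high, loose. Origin on the bench near its middle.
Not all that is in view belongs to the job. Of the things shaped like the wedge, the wooden one is meant.

How it is judged:
By the outcome, as a careful person would: the job done as asked, in the order asked, and still so for the second after the job is handed in, with the robot touching nothing.
It also fails if it takes over 43 s, if anything falls off the work surface, if the arm or the gripper's body presses on something with over 40 N, if the wrist force passes 120 N, or if a joint passes its speed limit or range.

ROBOT

A 6-joint arm with a two-finger parallel gripper is mounted at the origin on the work surface. World frame = base frame: x ahead of the robot, y to its left, z up, the work surface at z = 0. Lengths are in m, angles in rad, forces in N, time in s.
With the tool pointing down it reaches from about 0.35 to 0.775 m from the base axis. Payload 7.3 kg.
Tool frame: the origin (TCP) lies at the very end of the fingers, on their centre line; the grasp point (between the pads) lies 19 mm behind it; z points along the fingers, y is the line along which they close (so a half turn about z gives the same grasp; the last joint's range is limited). The gripper opens to 92 mm and grips with 3 to 60 N. Pads are 19 mm wide; open, the fingers measure 130 mm over their backs; the gripper's body (75 mm by 190 mm) begins 47 mm behind the grasp point.
Start: joints at [1.042, 0.342, 1.524, -0, 1.275, -0.146], TCP at [0.196, 0.487, 0.227] pointing down, gripper open.
Joint ranges: [-2.53, 2.53], [-0.77, 2.02], [0.04, 2.7], [-1, 4.14], [0.28, 2.66], [-3.11, 3.11]. Speed limits (rad/s): [2.57, 2.57, 3.14, 3.14, 3.14, 3.14].

INTERFACE

Orientations are given as [roll, pitch, yaw] about the fixed x, y, z axes, in that order (R = Rz(yaw) Ry(pitch) Rx(roll)).
In Python, from cell import * gives the robot as it stands.
- The arm moves only by the tool step_arm, never from a script. Its argument "commands" is a list of rows, each a list of 7 numbers: the opening, from 0 (shut) to 1 (fully open), then the shift along the world's x, y, z in cm, then the turn, a rotation vector about the world's x, y, z in rad. A call has 1 to 5 rows; each row is the pose to reach, as a shift and turn from the pose commanded when the call began; what a row does not reach only later rows make up. A row lasts 1/12 s, in which the tool goes at most 41.7 mm and 7.16 degrees, less where a joint would pass 70% of its speed; a pose out of reach is approached as far as the arm can. A call with a gripper value outside its range is refused whole. The fingers move at their own pace and stop on an object; "grip_force" is the grip in N (left out, the last holds). Time passes only in rows, so rows that repeat a pose let the fingers close. It gives the time, the measured TCP pose, the force, the opening and the grip force at its end, in the units of the state.
- observe(): the state, without advancing time (a new reading comes with each control period).
- read_camera(name): name is "scene" or "top"; returns the picture (420x560x3 uint8, red, green, blue); there is no depth.
- camera_model(name): a dict with "vfov" (degrees; the focal length in pixels is half the picture's height over the tangent of half this angle, whatever the lens; pixels are square), "cx", "cy" (the principal point, pixels), "world_to_cam" (4x4, takes a point from world to camera coordinates). Camera axes: x right, y up, looking along -z (the intrinsics and any distortion apply to the point x, -y, -z); pixel columns grow to the right and rows downward; lengths in m; the calibration is good to about 2 mm. A picture is of the moment at which its call begins. camera_model takes no time and is no camera call.
- hand_in(): hands the job in; it is judged then, once.
The state is a dict: "time": time; "qpos": joint angles; "qvel": joint speeds; "joint_efforts": joint torques, N m; "tool_pos": TCP position; "tool_rot": TCP orientation; "contact_force": force on the tool from outside, world axes, zero at the start; "torque": the same for the moment, N m; "opening": finger opening in m; "grip_force": force on a finger pad.
Only numpy, scipy, OpenCV 4.12 (cv2) and the standard library are available. Lean on these libraries where they do the work, as an engineer would, in place of code of your own. Each camera call takes 0.05 s, during which the arm holds its last target. There are 200 camera calls.

## Working session

There is one attempt and no reset: what is moved stays moved. The work goes in short steps, Python scripts to look and compute and a tool call to move; the robot and the scene stay as the last step left them, time stands still between calls to the robot, and variables do not carry over. Pictures are saved under pics/ and viewed, at most 10 in all, crops included, and the job is handed in when it is done.

Besides the shell and the picture viewer there is one more tool, called after "Call:" as name([rows], argument=value, ...), one row to a line, values as JSON. step_arm: Moves the arm, as the interface text tells. Its arguments: {"type":"object","properties":{"commands":{"type":"array"},"grip_force":{"type":"number"}},"required":["commands"]}

```bash
mkdir -p pics; ls
python3 - <<'E'
from cell import *
import cv2
for n in("scene","top"):
    cv2.imwrite(f"pics/{n}0.png",read_camera(n)[:,:,::-1]); m=camera_model(n); print(n,m)
s=observe();print(s)
E
```

```text
pics
scene {'vfov': 53.626165143211004, 'cx': 279.79846338715646, 'cy': 208.52374547000431, 'world_to_cam': array([[ 0.78170862,  0.62335561,  0.01895832, -0.44104844],
       [-0.34989614,  0.41321194,  0.84073098,  0.0735333 ],
       [ 0.51624057, -0.6638401 ,  0.54112105, -1.35057152],
       [ 0.        ,  0.        ,  0.        ,  1.        ]])}
top {'vfov': 49.202111491684306, 'cx': 278.0333071363809, 'cy': 215.22731421986794, 'world_to_cam': array([[ 1.35757235e-02, -9.99903653e-01,  2.89560851e-03,
         6.01350388e-02],
       [ 9.91652543e-01,  1.38349348e-02,  1.28194498e-01,
        -5.26038060e-01],
       [-1.28222207e-01,  1.13110448e-03,  9.91744819e-01,
        -1.20671800e+00],
       [ 0.00000000e+00,  0.00000000e+00,  0.00000000e+00,
         1.00000000e+00]])}
{'time': 0.1, 'qpos': array([ 1.04203311e+00,  3.42655640e-01,  1.52489618e+00, -1.12754286e-05,
        1.27540543e+00, -1.45950064e-01]), 'qvel': array([-0.00090884, -0.00360932, -0.0008698 , -0.00219413, -0.00015068,
       -0.00146803]), 'joint_efforts': array([ 5.67727257e-04, -4.32004309e+01, -2.44692421e+01,  7.19498936e-02,
        5.25375805e-02, -7.22301911e-05]), 'tool_pos': array([0.19588188, 0.48670724, 0.22612195]), 'tool_rot': array([-3.14024100e+00, -1.87787841e-04,  2.75878267e+00]), 'contact_force': array([ 0.02251545, -1.09386954, -1.06239929]), 'torque': array([-0.00673644,  0.03416937,  0.04416362]), 'grip_force': 0.0, 'opening': 0.09162712908595452}
```

View pics/scene0.png

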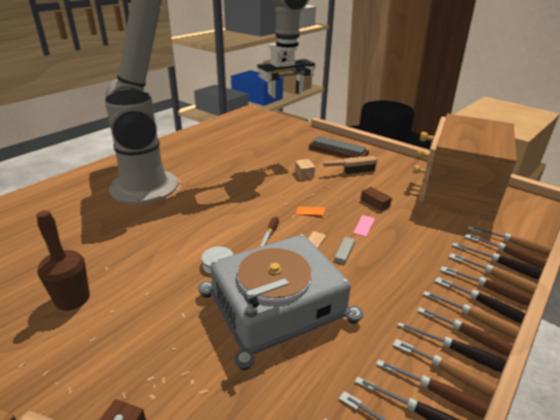

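View pics/top0.png

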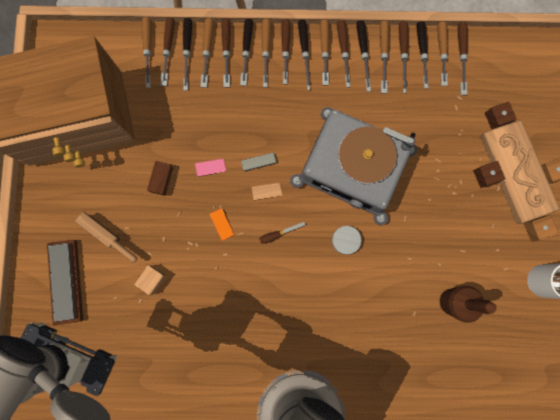

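The top view has machine (360,160) and its short-foot ear at about (297,181). Three things are wedge-shaped: wood (266,191), pink (210,167) and orange (221,224). The wooden one at (266,191) fits by colour, and it lies between the slip stone (258,161) and the gouge (283,232). I'll confirm that in an enlarged crop.

```bash
cat > h.py <<'E'
import numpy as np, cv2
from cell import *
def ray(n,uv):
    m=camera_model(n);f=210/np.tan(np.radians(m["vfov"])/2);T=m["world_to_cam"];R,t=T[:3,:3],T[:3,3]
    d=np.array([(uv[0]-m["cx"])/f,-(uv[1]-m["cy"])/f,-1.]);return -R.T@t,R.T@d
def onz(n,uv,z):
    c,d=ray(n,uv);return c+d*(z-c[2])/d[2]
def pix(n,p):
    m=camera_model(n);f=210/np.tan(np.radians(m["vfov"])/2);T=m["world_to_cam"]
    q=T[:3,:3]@np.array(p)+T[:3,3];return np.array([m["cx"]+f*q[0]/-q[2],m["cy"]-f*q[1]/-q[2]])
E
python3 - <<'E'
from h import *
im=cv2.imread("pics/top0.png")
a=cv2.resize(im[135:235,235:395],None,fx=5,fy=5,interpolation=cv2.INTER_CUBIC)
cv2.imwrite("pics/crop_top.png",a)
im=cv2.imread("pics/scene0.png")
cv2.imwrite("pics/crop_scene.png",cv2.resize(im[215:315,190:350],None,fx=5,fy=5,interpolation=cv2.INTER_CUBIC))
E
```

```text
(no output)
```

View pics/crop_top.png

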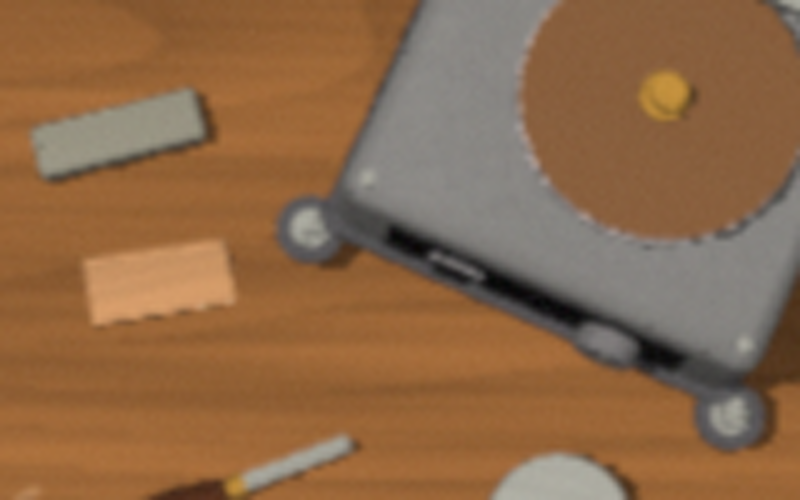

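View pics/crop_scene.png

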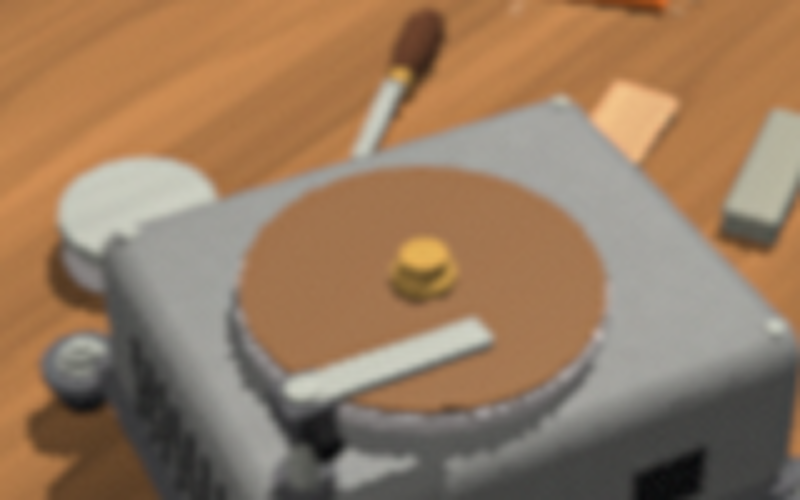

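The crop confirms the plain pale wooden wedge, with top-crop corners about (85,260), (225,240), (236,303) and (95,325). The ears are at crop (310,227) and (731,414), and the stone and gouge sit either side of the wedge. Next I'll measure.

Run:
```python
from h import *
np.set_printoptions(precision=4,suppress=True)
im=cv2.imread("pics/top0.png")
hsv=cv2.cvtColor(im,cv2.COLOR_BGR2HSV).astype(int)
b=im.astype(int)
roi=np.zeros(im.shape[:2],np.uint8);roi[178:206,246:288]=1
m=((b[:,:,0]>85)&(b[:,:,2]>175)&(roi>0)).astype(np.uint8)
k,l,st,ce=cv2.connectedComponentsWithStats(m);i=1+np.argmax(st[1:,4]);print(st[i],ce[i])
c=max(cv2.findContours((l==i).astype(np.uint8),0,1)[0],key=cv2.contourArea)
r=cv2.minAreaRect(c);print(r)
P=np.array([onz("top",p,.007)[:2] for p in cv2.boxPoints(r)]);print(P,[np.linalg.norm(P[j]-P[j-1]) for j in range(4)])
print("wedge c",onz("top",ce[i],.007))
ears={"short":(297,180.4),"pp":(381.2,217.8),"far":(327.5,114)}
E={k:onz("top",v,.034)[:2] for k,v in ears.items()};print(E)
d=E["short"]-E["pp"];print("250?",np.linalg.norm(d),"210?",np.linalg.norm(E["far"]-E["short"]))
uy=d/np.linalg.norm(d);ux=np.array([uy[1],-uy[0]])
e2=(E["far"]-E["short"]);e2/=np.linalg.norm(e2);print("ux",ux,e2,"yaw",np.arctan2(ux[1],ux[0]),np.arctan2(e2[1],e2[0]))
o=(E["pp"]+E["far"])/2;print("origin",o)
pr=o-68*ux/1e3+86*uy/1e3;print("press",pr)
# housing top-near-corner dot check in both views
for n,u in(("top",(235+367/5,135+178/5)),("scene",(190+563/5,215+100/5))):print(n,onz(n,u,.108))
for n,u in(("top",(235+745/5,135+344/5)),):print(n,onz(n,u,.108))
print("wedge in scene",pix("scene",[*P.mean(0),.007]))
for nm,pts in {"stone":[(31,130),(192,90),(210,137),(45,180)],"gouge":[(350,440),(245,485)],"tin":[(560,450)]}.items():
    print(nm,[onz("top",(235+x/5,135+y/5),.015)[:2] for x,y in pts])
```

```text
[252 183  30  17 358] [266.3184 191.0112]
((266.3473205566406, 190.86624145507812), (12.840919494628906, 28.28121566772461), 81.02737426757812)
[[0.6076 0.1427]
 [0.6212 0.065 ]
 [0.5854 0.059 ]
 [0.5719 0.1364]] [np.float64(0.03625034345291168), np.float64(0.07882023301588086), np.float64(0.03630283391549909), np.float64(0.07853796311912643)]
wedge c [0.5961 0.1009 0.007 ]
{'short': array([0.6218, 0.0169]), 'pp': array([ 0.522 , -0.2117]), 'far': array([ 0.8112, -0.0665])}
250? 0.24934869031447773 210? 0.20700238960161835
ux [ 0.9165 -0.4   ] [ 0.9153 -0.4027] yaw -0.4115585253488138 -0.41451258242874955
origin [ 0.6666 -0.1391]
press [ 0.6387 -0.0331]
top [ 0.6325 -0.0091  0.108 ]
scene [ 0.6351 -0.0078  0.108 ]
top [ 0.5487 -0.2025  0.108 ]
wedge in scene [312.9468 241.4701]
stone [array([0.6786, 0.1721]), array([0.7028, 0.0827]), array([0.676 , 0.0722]), array([0.6502, 0.1636])]
gouge [array([ 0.5071, -0.0068]), array([0.4816, 0.0504])]
tin [array([ 0.5032, -0.1219])]
```

The sizes agree with what they should be: wedge 36x79 mm, ears 249 and 207 mm apart. The foot is at (0.622,0.017), 11 mm off the wedge axis. I'll push with the shut fingers (38 mm face) along direction -73°, which turns the wedge flush and puts it in line with the foot. First move: behind the thick end.

Call:
step_arm([
  [0,4,-3.2,0,0,0,-0.1],
  [0,7.5,-6.3,0,0,0,-0.2],
  [0,11,-9.2,0,0,0,-0.3],
  [0,14,-11.8,0,0,0,-0.4],
  [0,17,-14.3,0,0,0,-0.5],
], grip_force=20)

```text
time: 0.52
tool_pos: [0.3564, 0.3514, 0.2265]
tool_rot: [-3.141, -0.0, 2.254]
contact_force: [0.4, 0.7, 0.3]
opening: 0.063
grip_force: 0.0
```

Call:
step_arm([
  [0,4,-3.2,-1.5,0,0,-0.1],
  [0,8,-6.5,-3,0,0,-0.2],
  [0,11.5,-9.6,-5,0,0,-0.3],
  [0,15,-12.5,-7,0,0,-0.393],
  [0,18,-15,-9,0,0,-0.393],
])

```text
time: 0.93
tool_pos: [0.5068, 0.2264, 0.1543]
tool_rot: [3.141, -0.0, 1.86]
contact_force: [0.4, 1.1, 0.3]
opening: 0.03
grip_force: 0.0
```

Call:
step_arm([
  [0,0,0,0,0,0,0],
  [0,0,0,0,0,0,0],
  [0,0,0,0,0,0,0],
  [0,0,0,0,0,0,0],
])

```text
time: 1.27
tool_pos: [0.5049, 0.2289, 0.1555]
tool_rot: [3.141, -0.0, 1.867]
contact_force: [0.1, 1.0, -0.6]
opening: 0.0032
grip_force: 0.0
```

Call:
step_arm([
  [0,2.5,-2,-2,0,0,0],
  [0,5,-4,-4,0,0,0],
  [0,7,-6.0,-6.5,0,0,0],
  [0,7,-6.0,-9.5,0,0,0],
  [0,7,-6.0,-12.5,0,0,0],
])

```text
time: 1.68
tool_pos: [0.5766, 0.1683, 0.0301]
tool_rot: [3.138, 0.0, 1.866]
contact_force: [-0.3, 0.6, -0.1]
opening: 0.0003
grip_force: 0.0
```

Call:
step_arm([
  [0,0,0,0,0,0,0],
  [0,0,0,0,0,0,0],
  [0,0,0,0,0,0,0],
])

```text
time: 1.93
tool_pos: [0.5762, 0.1693, 0.0321]
tool_rot: [3.139, 0.0, 1.868]
contact_force: [1.1, 0.3, 0.8]
opening: 0.0003
grip_force: 0.0
```

Run:
```python
from h import *
s=observe();print(s["tool_pos"],s["tool_rot"],s["contact_force"])
im=read_camera("top")[:,:,::-1]
cv2.imwrite("pics/c1.png",cv2.resize(im[150:250,200:320],None,fx=5,fy=5,interpolation=cv2.INTER_CUBIC))
```

```text
[0.5761742  0.16933205 0.03206715] [3.13873815e+00 3.22042696e-04 1.86750046e+00] [1.05175549 0.29018297 0.7846278 ]
```

View pics/c1.png

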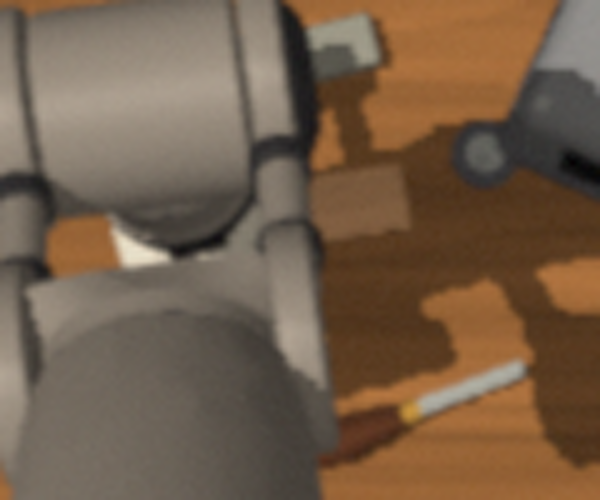

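The arm hides the thick end. The thin end at crop (408,195), ear at (485,153) and gouge are as before, and the tool line passes through the foot. I'll lower and push.

Call:
step_arm([
  [0,0,0,-1.4,0,0,0],
  [0,0,0,-2.7,0,0,0],
  [0,0,0,-2.7,0,0,0],
  [0,0.29,-0.96,-2.7,0,0,0],
  [0,0.58,-1.91,-2.7,0,0,0],
])

```text
time: 2.4
tool_pos: [0.5824, 0.149, 0.0049]
tool_rot: [3.139, 0.001, 1.867]
contact_force: [0.4, 0.0, -0.5]
opening: 0.0006
grip_force: 0.1
```

Call:
step_arm([
  [0,0.2,-0.67,0,0,0,0],
  [0,0.41,-1.34,0,0,0,0],
  [0,0.61,-2.01,0,0,0,0],
  [0,0.81,-2.68,0,0,0,0],
  [0,1.02,-3.35,0,0,0,0],
])

```text
time: 2.82
tool_pos: [0.5918, 0.1146, 0.0031]
tool_rot: [3.141, 0.0, 1.865]
contact_force: [-0.4, 0.2, -0.2]
opening: 0.0004
grip_force: 0.2
```

Run:
```python
from h import *
s=observe();print(s["tool_pos"],s["tool_rot"],s["contact_force"])
im=read_camera("top")[:,:,::-1]
cv2.imwrite("pics/c2.png",cv2.resize(im[150:230,230:330],None,fx=6,fy=6,interpolation=cv2.INTER_CUBIC))
```

```text
[0.59176539 0.11460079 0.00311259] [3.14133674e+00 1.13728793e-05 1.86541662e+00] [-0.3810394   0.23065895 -0.18811494]
```

View pics/c2.png

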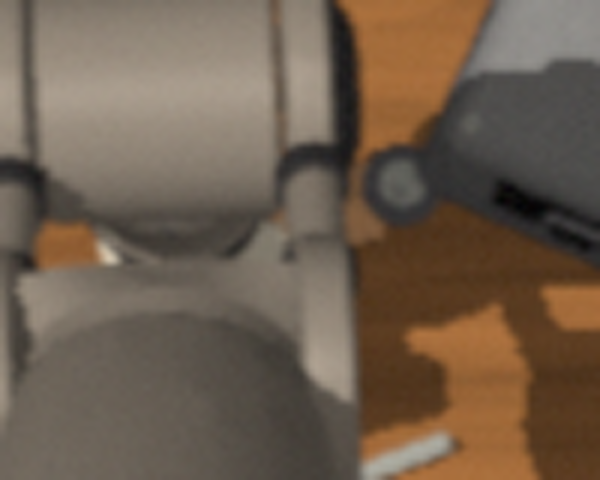

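The crop shows the thin end's near corner at (385,225), just short of the ear at (400,182). I'll compare that with the expected corner.

Run:
```python
from h import *
print((pix("top",[.6006,.0237,.002])-[230,150])*6, onz("top",(230+385/6,150+225/6),.002), (pix("top",[.622,.017,.034])-[230,150])*6)
im=cv2.imread("pics/c2.png"); 
im=read_camera("scene")[:,:,::-1]
cv2.imwrite("pics/s2.png",cv2.resize(im[190:290,250:370],None,fx=5,fy=5,interpolation=cv2.INTER_CUBIC))
```

```text
[383.95229201 240.78363807] [0.60807745 0.02327976 0.002     ] [401.7262704  181.87367835]
```

View pics/s2.png

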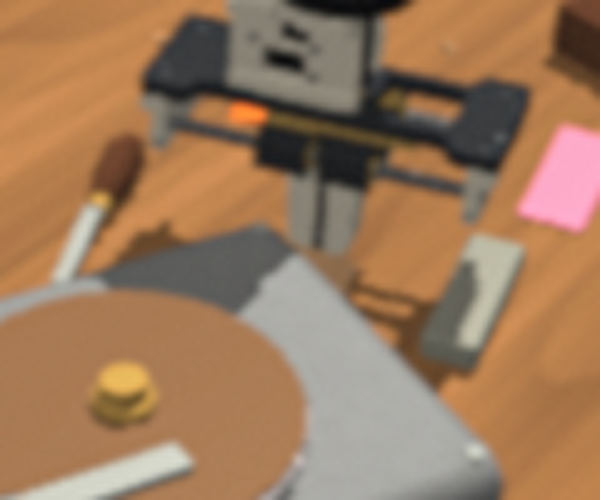

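The fingers sit on the thick end, whose far corner is at scene crop (355,265). The near thin corner looks about 7 mm further to +x than predicted, so I'll check this in the pixel values.

Run:
```python
from h import *
im=read_camera("top");
print("top B chan cols 286..299 rows 180..194");print(im[180:194,286:300,2]);print(im[180:194,286:300,0])
sc=read_camera("scene");print("scene cols 306..328 rows 236..254 B");print(sc[236:254,308:328,2])
d=np.array([.29,-.957]);n=np.array([.957,.29]);t=np.array([.5918,.1146])
for a,l in((9.5,18),(9.5,-18),(89.5,18),(89.5,-18)):
    p=t+(a*d+l*n)/1e3
    for z in (0,.012 if a<20 else .002):print(a,l,z,pix("scene",[*p,z]),pix("top",[*p,z]))
for l in(-19,19):print("finger",pix("scene",[*(t+(9.5*d+l*n)/1e3),.012]))
```

```text
top B chan cols 286..299 rows 180..194
[[60 48 51 56 54 49 58 77 91 90 91 90 89 81]
 [62 45 47 52 53 53 56 74 86 82 81 84 89 90]
 [61 51 48 54 49 50 52 69 81 83 81 87 88 86]
 [67 55 53 59 53 51 55 59 69 77 83 83 83 74]
 [68 61 59 64 60 52 53 52 56 59 66 69 63 53]
 [67 63 60 62 61 58 52 50 52 55 55 55 53 53]
 [69 62 62 64 65 61 56 52 50 50 52 52 48 48]
 [70 63 59 63 64 62 59 57 49 39 41 42 41 37]
 [69 62 61 64 61 62 60 58 45 29 29 31 31 30]
 [66 60 58 59 59 56 54 51 35 29 30 30 31 28]
 [74 66 55 49 47 33 34 33 30 25 29 26 26 29]
 [81 68 46 34 27 29 33 28 30 29 32 31 29 27]
 [89 79 49 30 29 32 30 31 32 29 32 31 30 30]
 [94 83 54 30 30 31 30 30 33 32 29 31 30 34]]
[[ 71  59  87 103  83  53  61  82  96  95  96  95  95  86]
 [ 76  56  84 101  79  57  57  79  94  87  87  89  96  96]
 [ 76  65  89 103  77  54  52  72  86  88  85  92  93  91]
 [ 83  79 100 114  95  64  56  59  71  83  88  90  89  79]
 [ 85  98 116 120 110  82  61  53  58  62  69  71  64  55]
 [ 85 100 118 123 121 108  78  59  54  54  55  56  55  54]
 [ 86  95 116 125 127 121 106  81  61  53  52  53  54  57]
 [ 86  96 115 125
[... 1877 characters left out ...]

 [170 169 168 169 169 171 170 169 169 169 170 168 161 144 115  82  58  47
   44  43]]
9.5 18 0 [319.61729253 244.05469787] [262.94357799 185.89975673]
9.5 18 0.012 [319.93776803 240.45944228] [262.81504116 185.07141317]
9.5 -18 0 [306.81597942 240.83615123] [266.46287643 198.08656291]
9.5 -18 0.012 [307.05861699 237.25718803] [266.36690497 197.36965755]
89.5 18 0 [310.24987147 261.98811952] [290.34994242 178.15466625]
89.5 18 0.002 [310.29651201 261.37456683] [290.37100284 178.00605745]
89.5 -18 0 [296.78374752 258.39393006] [293.95490819 190.28582773]
89.5 -18 0.002 [296.81609736 257.78300274] [293.9816198  190.15548151]
finger [306.70444915 237.16912823]
finger [320.29914589 240.54929477]
```

The corner agrees with the prediction to about 3 mm across, well inside the wedge's 18 mm half width. Push on, then slow near contact.

Call:
step_arm([
  [0,0.15,-0.48,0.1,0,0,0],
  [0,0.29,-0.96,0.1,0,0,0],
  [0,0.44,-1.44,0.1,0,0,0],
  [0,0.58,-1.91,0.1,0,0,0],
  [0,0.7,-2.3,0.1,0,0,0],
])

```text
time: 3.43
tool_pos: [0.5987, 0.0919, 0.004]
tool_rot: [3.141, 0.0, 1.866]
contact_force: [-0.0, 1.0, -0.2]
opening: 0.0005
grip_force: 0.2
```

Call:
step_arm([
  [0,0.05,-0.15,0,0,0,0],
  [0,0.09,-0.29,0,0,0,0],
  [0,0.12,-0.38,0,0,0,0],
  [0,0.12,-0.38,0,0,0,0],
])

```text
time: 3.77
tool_pos: [0.5996, 0.0887, 0.004]
tool_rot: [-3.142, -0.0, 1.866]
contact_force: [-0.5, 1.3, 1.5]
opening: 0.0004
grip_force: 0.4
```

Call:
step_arm([
  [0,0.03,-0.1,0,0,0,0],
  [0,0.06,-0.19,0,0,0,0],
  [0,0.09,-0.29,0,0,0,0],
  [0,0.09,-0.29,0,0,0,0],
])

```text
time: 4.1
tool_pos: [0.6002, 0.0865, 0.004]
tool_rot: [-3.141, -0.001, 1.866]
contact_force: [-1.3, 5.0, 2.7]
opening: 0.0004
grip_force: 2.6
```

Call:
step_arm([
  [0,0.02,-0.06,0,0,0,0],
  [0,0.03,-0.1,0,0,0,0],
  [0,0.03,-0.1,0,0,0,0],
])

```text
time: 4.35
tool_pos: [0.6003, 0.086, 0.0039]
tool_rot: [-3.141, -0.002, 1.866]
contact_force: [-2.6, 7.0, 2.5]
opening: 0.0008
grip_force: 3.6
```

Call:
step_arm([
  [0,0.02,-0.06,0,0,0,0],
  [0,0.03,-0.1,0,0,0,0],
  [0,0.03,-0.1,0,0,0,0],
])

```text
time: 4.6
tool_pos: [0.6005, 0.0854, 0.004]
tool_rot: [-3.141, -0.002, 1.866]
contact_force: [-1.9, 8.1, 3.2]
opening: 0.0006
grip_force: 4.5
```

The push force rises steadily to 8 N, so the wedge is snug. I'll back off, lift and check.

Call:
step_arm([
  [0,-0.3,1,0,0,0,0],
  [0,-0.9,2.9,0.2,0,0,0],
  [0,-0.9,2.9,4,0,0,0],
  [0,-0.9,2.9,8,0,0,0],
  [0,-0.9,2.9,12,0,0,0],
])

```text
time: 5.02
tool_pos: [0.5914, 0.1131, 0.1246]
tool_rot: [-3.14, 0.0, 1.867]
contact_force: [1.1, 0.8, -0.3]
opening: 0.0004
grip_force: 0.0
```

Call:
step_arm([
  [0,-1,4,2,0,0,0],
  [0,-2,8,3,0,0,0],
  [0,-3,12,3,0,0,0],
  [0,-3,12,3,0,0,0],
  [0,-3,12,3,0,0,0],
])

```text
time: 5.43
tool_pos: [0.5613, 0.2352, 0.1541]
tool_rot: [3.141, 0.001, 1.87]
contact_force: [-0.3, -0.0, 0.2]
opening: 0.0003
grip_force: 0.0
```

Run:
```python
from h import *
np.set_printoptions(precision=4,suppress=True)
s=observe();print(s["time"],s["tool_pos"],s["tool_rot"],s["contact_force"])
im=read_camera("top")[:,:,::-1];cv2.imwrite("pics/top3.png",im)
cv2.imwrite("pics/c3.png",cv2.resize(im[135:235,235:395],None,fx=5,fy=5,interpolation=cv2.INTER_CUBIC))
# shift of the machine between pictures, in pixels
a=cv2.imread("pics/top0.png");g=lambda x:cv2.cvtColor(x[115:175,350:410],cv2.COLOR_BGR2GRAY).astype(np.float32)
print("machine shift px",cv2.phaseCorrelate(g(a),g(im)))
```

```text
5.4333 [0.5613 0.2352 0.1541] [3.1409 0.0006 1.8702] [-0.344  -0.0087  0.178 ]
machine shift px ((0.07067057250067066, -0.013860182573981916), 0.9840142526891497)
```

View pics/c3.png

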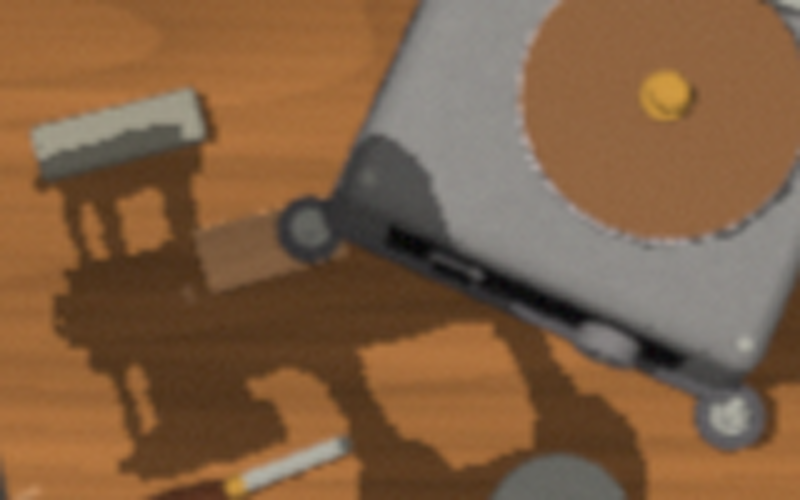

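The crop shows the wedge at (205..340, 205..295), aligned under the ear at (308,230). The machine moved only 0.07 px, and the stone and gouge have not moved. Next, move over to the press point.

Call:
step_arm([
  [0,1.1,-3.8,1.5,0,0,0],
  [0,2.2,-7.6,2,0,0,0],
  [0,3.3,-11.4,2,0,0,0],
  [0,4.4,-15.2,2,0,0,0],
  [0,5.5,-19,2,0,0,0],
])

```text
time: 5.9
tool_pos: [0.6173, 0.0388, 0.1736]
tool_rot: [-3.141, 0.001, 1.864]
contact_force: [1.0, 0.7, 0.3]
opening: 0.0003
grip_force: 0.0
```

Call:
step_arm([
  [0,1.1,-3.8,0,0,0,0],
  [0,2.2,-7.8,-1,0,0,0],
  [0,2.2,-7.8,-3,0,0,0],
  [0,2.2,-7.8,-5,0,0,0],
  [0,2.2,-7.8,-5,0,0,0],
])

```text
time: 6.32
tool_pos: [0.6364, -0.0382, 0.119]
tool_rot: [-3.134, -0.003, 1.862]
contact_force: [-1.2, 0.4, -0.4]
opening: 0.0007
grip_force: 0.0
```

Call:
step_arm([
  [0,0,0,-0.4,0,0,0],
  [0,0,0,-0.8,0,0,0],
  [0,0,0,-1.0,0,0,0],
  [0,0,0,-1.0,0,0,0],
])

```text
time: 6.65
tool_pos: [0.6393, -0.035, 0.1144]
tool_rot: [3.141, 0.001, 1.866]
contact_force: [-0.3, -0.2, 0.0]
opening: 0.0002
grip_force: 0.0
```

Call:
step_arm([
  [0,0,0,-0.2,0,0,0],
  [0,0,0,-0.4,0,0,0],
  [0,0,0,-0.6,0,0,0],
  [0,0,0,-0.65,0,0,0],
  [0,0,0,-0.65,0,0,0],
])

```text
time: 7.07
tool_pos: [0.6392, -0.035, 0.1076]
tool_rot: [3.141, -0.0, 1.866]
contact_force: [-0.2, 1.0, 1.2]
opening: 0.0004
grip_force: 0.6
```

Call:
step_arm([
  [0,0,0,-0.1,0,0,0],
  [0,0,0,-0.1,0,0,0],
  [0,0,0,-0.1,0,0,0],
])

```text
time: 7.32
tool_pos: [0.6392, -0.035, 0.1075]
tool_rot: [3.141, 0.0, 1.866]
contact_force: [-2.9, 1.3, 6.6]
opening: 0.0007
grip_force: 3.3
```

Call:
step_arm([
  [0,0,0,-0.08,0,0,0],
  [0,0,0,-0.08,0,0,0],
  [0,0,0,-0.08,0,0,0],
  [0,0,0,-0.08,0,0,0],
  [0,0,0,-0.08,0,0,0],
])

```text
time: 7.73
tool_pos: [0.6393, -0.035, 0.1075]
tool_rot: [3.14, 0.0, 1.866]
contact_force: [-4.3, 1.9, 9.3]
opening: 0.0007
grip_force: 5.3
```

Call:
step_arm([
  [0,0,0,0,0,0,0],
  [0,0,0,0,0,0,0],
  [0,0,0,0,0,0,0],
  [0,0,0,0,0,0,0],
  [0,0,0,0,0,0,0],
])

```text
time: 8.15
tool_pos: [0.6393, -0.035, 0.1075]
tool_rot: [3.14, 0.0, 1.866]
contact_force: [-3.4, 2.0, 10.6]
opening: 0.0006
grip_force: 5.3
```

A 10 N press held with z fixed at 0.1075, so the machine does not rock. Now lift clear.

Call:
step_arm([
  [0,0,0,1,0,0,0],
  [0,0,0,4,0,0,0],
  [0,0,0,8,0,0,0],
  [0,-1,4,9,0,0,0],
  [0,-2,8,9,0,0,0],
])

```text
time: 8.57
tool_pos: [0.6216, 0.0431, 0.2002]
tool_rot: [3.133, 0.003, 1.861]
contact_force: [1.5, 0.3, 1.0]
opening: 0.0006
grip_force: 0.0
```

Call:
step_arm([
  [0,-1,4,0,0,0,0],
  [0,-2,8,0,0,0,0],
  [0,-4,12,0,0,0,0],
  [0,-4,14,0,0,0,0],
  [0,-4,14,0,0,0,0],
])

```text
time: 8.98
tool_pos: [0.5779, 0.1893, 0.1962]
tool_rot: [3.141, -0.001, 1.871]
contact_force: [-0.3, -0.3, -0.3]
opening: 0.0005
grip_force: 0.0
```

Run:
```python
from h import *
s=observe();print(s["time"],s["tool_pos"],s["contact_force"])
im=read_camera("top")[:,:,::-1]
cv2.imwrite("pics/c4.png",cv2.resize(im[135:235,235:395],None,fx=5,fy=5,interpolation=cv2.INTER_CUBIC))
a=cv2.imread("pics/top0.png");g=lambda x:cv2.cvtColor(x[115:175,350:410],cv2.COLOR_BGR2GRAY).astype(np.float32)
print("machine shift px",cv2.phaseCorrelate(g(a),g(im)))
```

```text
8.9833 [0.5779222  0.18928437 0.19624149] [-0.27947891 -0.33538669 -0.26987322]
machine shift px ((0.05128681426646153, 0.007248572177847024), 0.9996008305417167)
```

View pics/c4.png

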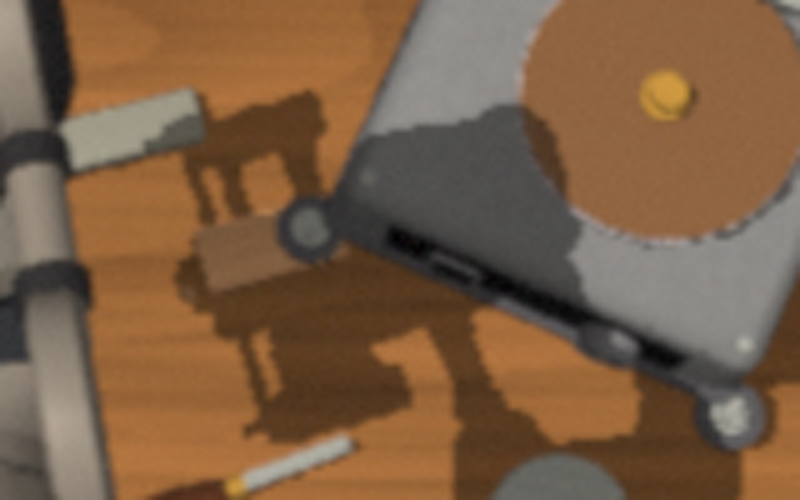

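The wedge is still under the ear at (308,230), the machine is in place and the hand is clear, so I'm handing in.

```bash
python3 -c "
from cell import *
print(hand_in())"
```

```text
the job is handed in; nothing more can be done
None
```

The wooden wedge is snug under the short foot; a press of about 10 N at that corner caused no measurable movement, and the job was handed in at about 9 s with the machine in place and the hand clear.

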